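# Fit the second coil on a demountable transformer

### The job

Fit the blue coil on the upper limb of the transformer core: turn it so that its terminal sockets are on top, slide it onto the limb and push it fully home against the upright back of the core, then let go. Leave the green coil, the loose iron yoke and the other things on the table where they are.

Things in the scene. Friction and masses are not known exactly. Their poses are not given: they have to be found in the camera images.
- blue_coil_centre (a point): Centre of the loose blue coil: square bobbin, blue flanges, copper wire, 60 x 60 mm across (local y, z), 50 mm long (local x), 0.2 to 0.33 kg, all outer faces flat. A square bore 30 x 30 mm runs right through along x. At the start it lies on one side, bore level and pointing roughly to the robot, z up, centre 30 mm above the table, the terminal side (local -y) facing the robot's right.
- blue_terminals (a point): Middle of the blue coil's terminal strip (axes as the coil's), 30 mm from the coil's centre along local -y. The strip is 46 mm high (z), 22 mm wide (x), and holds a red and a black socket, one above the other, which stand out to 40 mm from the coil's centre. The coil is the same from both ends: with the terminals on top, either end may lead.
- green_coil_centre (a point): Centre of the green coil: same shape and size as the blue coil, green flanges, dark wire, lying the same way. The two coils may have exchanged places. Not to be moved.
- core: Fixed transformer core on a wooden board (175 x 105 mm): a standing C of laminated iron, 24 x 24 mm in section, with two limbs one above the other that point along local -x, roughly to the robot. Origin: underside of the board, at its centre; z up. The lower limb (axis 48 mm up) carries a fixed grey coil, its top 75 mm up, its sockets on the local -y side to 40 mm from the middle.
- limb_tip (a point): Centre of the free end face of the upper limb, 132 mm above the table, on the core's middle plane, 30 mm from the core's origin along local -x. The limb is level, 24 x 24 mm, 60 mm long. Axes as the core's: +x runs along the limb to the back bar.
- limb_root (a point): Point on the upper limb's axis where it meets the front face of the upright back bar; axes as the core's. With the coil home its centre lies 25 mm in front of this (local x = -25 mm) and, hanging on the limb, 3 mm below it.
- clamp_top (a point): Top of the black knurled clamp screw over the back bar, 170 mm above the table (38 mm above the limb's axis). Clamp and screw fill local x from 0 to 32 mm behind the limb's root, 17 mm to each side of the middle plane: a gripper leaning forward over the core would strike them.
- yoke_centre (a point): Centre of the loose iron yoke, a laminated bar 108 x 24 x 24 mm lying on the table in front of the core. Not to be moved.
- torch_centre (a point): Centre of a black torch with a yellow ring, 104 mm long, 32 mm thick, lying on the table. Not to be moved.
- tape_centre (a point): Centre of a roll of blue tape, 52 mm across, 28 mm high, lying flat. Not to be moved.
- lens_centre (a point): Centre of a hand lens, 148 mm long, 9 mm thick, brass rim, black handle, lying flat on the table. Not to be moved.
- goggles_centre (a point): Centre of yellow safety glasses, 126 mm wide, 44 mm high, standing on the table. Not to be moved.
- power_charger_centre (a point): Centre of a small black charger, 62 x 42 x 30 mm, on the table. Not to be moved.
- carton_centre (a point): Centre of a slim white and blue carton, 173 x 29 x 26 mm, lying on the table. Not to be moved.
There are look-alikes about, which are no part of the job. Leave any purple or turquoise look-alike of the part that bears blue_coil_centre alone.

How it is judged:
At the end, for the whole second after the job is handed in: The blue coil hangs at rest on the upper limb, pushed home (its centre 20 to 31 mm in front of the back bar, so not more than 6 mm of gap), within 6 mm of the limb's axis sideways, its bore along the limb within 0.2 rad and its terminals pointing up within 0.3 rad (x of blue_coil_centre in the frame of limb_root between -0.031 and -0.02 m and y of blue_coil_centre in the frame of limb_root between -0.006 and 0.006 m and z of blue_coil_centre in the frame of limb_root between -0.007 and 0.005 m and angle between the x axis of blue_coil_centre and the x axis of limb_root, either way round below 0.2 rad and angle between blue_coil_centre's own y axis and vertical above 2.84 rad and linear speed of blue_coil below 0.02 m/s); the robot touches nothing.
It fails at once if the green coil is moved by more than 20 mm (distance of green_coil_centre from where it was at the start of the episode above 0.02 m).
It fails at once if the yoke is moved by more than 20 mm (distance of yoke_centre from where it was at the start of the episode above 0.02 m).
It fails at once if another loose thing (torch, tape, lens, glasses, charger or carton) is moved by more than 30 mm (distance of any of torch_centre, tape_centre, lens_centre, goggles_centre, power_charger_centre, carton_centre from where it was at the start of the episode above 0.03 m).
It also fails if it takes over 58 s, if anything falls off the work surface, if the arm or the gripper's body presses on something with over 40 N, if the wrist force passes 120 N, or if a joint passes its speed limit or range.

### The arm

A 7-joint arm with a two-finger parallel gripper is mounted at the origin on a cart in front of the work surface, level with it; the furniture and walls round the work are solid. World frame = base frame: x ahead of the robot, y to its left, z up, the work surface at z = 0. Lengths are in m, angles in rad, forces in N, time in s.
With the tool pointing down it reaches from about 0.4 to 0.875 m from the base axis. Payload 19.3 kg.
Tool frame: the origin (TCP) lies at the very end of the fingers, on their centre line; the grasp point (between the pads) lies 19 mm behind it; z points along the fingers, y is the direction in which the jaws open and shut (so a half turn about z gives the same grasp; the last joint's range is limited). The gripper opens to 85 mm and grips with 20 to 120 N. Pads are 22 mm wide; open, the fingers measure 114 mm over their backs; the gripper's body (76 mm by 85 mm) begins 54 mm behind the grasp point. The pads swing forward as they close: fully open they stand 13 mm farther back than shut.
Start: joints at [-1.268, 0.521, -0.036, 1.599, 0.021, 1.021, -0.113], TCP at [0.228, 0.582, 0.231] pointing down, gripper open.
Joint ranges: [-2.91, 2.91], [-0.3, 2.13], [-1.5, 1.42], [0.17, 2.43], [-1.26, 4.41], [0.16, 1.93], [-2.52, 2.52]. Speed limits (rad/s): [1.89, 1.89, 2.39, 2.39, 3.01, 3.01, 3.01].

### API

Orientations are given as [roll, pitch, yaw] about the fixed x, y, z axes, in that order (R = Rz(yaw) Ry(pitch) Rx(roll)).
In Python, from workcell import bot, vision, job_done gives the robot as it stands.
- The arm moves only by the tool arm_command, never from a script. Its arguments are lists of equal length, an entry for each row: "gripper": the finger opening in cm, from 0 to 8.54; "slide": the shift along the tool's x, y, z in cm, a list of three; "turn": the turn, a rotation vector about the tool's x, y, z in degrees, a list of three. A call has 1 to 5 rows; each row is the pose to reach, as a shift and turn from the pose commanded when the call began, along the tool's axes at that moment; what a row does not reach only later rows make up. A row lasts 1/8 s, in which the tool goes at most 62.5 mm and 10.7 degrees, less where a joint would pass 70% of its speed; a pose out of reach is approached as far as the arm can. A call with a gripper value outside its range is refused whole. The fingers move at their own pace and stop on an object; "force" is the grip in N (left out, the last holds). Time passes only in rows, so rows that repeat a pose let the fingers close. It gives the time, the measured TCP pose, the force and the opening at its end, in the units of the state.
- bot.observe(): the state, without advancing time (a new reading comes with each control period).
- vision.grab_frame(name): name is "scene" or "top" or "wrist"; returns the picture (384x512x3 uint8, blue, green, red); there is no depth.
- vision.camera_model(name): a dict with "mtx" (3x3 intrinsics, pixels), "T" (4x4, takes a point from camera to world coordinates). Camera axes: x right, y down, z forward; pixel columns grow to the right and rows downward; lengths in m; the calibration is good to about 2 mm. A picture is of the moment at which its call begins: read the wrist's pose just before it. camera_model takes no time and is no camera call; for the wrist camera it gives the pose at the moment of the call.
- job_done(): hands the job in, once; it reports no verdict.
The state is a dict: "clock": time; "qpos": joint angles; "qd": joint speeds; "joint_efforts": joint torques, N m; "position": TCP position; "tool_rot": TCP orientation; "force": force on the tool from outside, world axes, zero at the start; "moment": the same for the moment, N m; "grip_width": finger opening in m.
Only numpy, scipy, OpenCV 4.12 (cv2) and the standard library are available. Lean on these libraries where they do the work, as an engineer would, in place of code of your own. Each camera call takes 0.05 s, during which the arm holds its last target. There are 200 camera calls.

## Working session

There is one attempt and no reset: what is moved stays moved. The work goes in short steps, Python scripts to look and compute and a tool call to move; the robot and the scene stay as the last step left them, time stands still between calls to the robot, and variables do not carry over. Pictures are saved under pics/ and viewed, about 8 in all and at most 12, crops included, and the job is handed in when it is done.

Besides the shell and the picture viewer there is one more tool, called after "Request:" as a command line: name --argument value ..., lists and objects as JSON in quotes. arm_command: Moves the arm, as the interface text tells. Its arguments: {"type":"object","properties":{"gripper":{"type":"array","items":{"type":"number"}},"slide":{"type":"array","items":{"type":"array","items":{"type":"number"}}},"turn":{"type":"array","items":{"type":"array","items":{"type":"number"}}},"force":{"type":"number"}},"required":["gripper","slide","turn"]}

```bash
mkdir -p pics; ls; python3 - <<'E'
from workcell import bot, vision
import cv2
print(bot.observe())
for n in ("scene","top"):
    f=vision.grab_frame(n); cv2.imwrite(f"pics/{n}0.png",f)
    m=vision.camera_model(n); print(n,m["mtx"],m["T"])
a=cv2.imread("pics/scene0.png");b=cv2.imread("pics/top0.png")
cv2.imwrite("pics/s0b.png",cv2.resize(a,(800,600),interpolation=cv2.INTER_CUBIC))
cv2.imwrite("pics/t0b.png",cv2.resize(b,(800,600),interpolation=cv2.INTER_CUBIC))
E
```

```text
pics
{'clock': 0.0, 'qpos': array([-1.26821195,  0.52202393, -0.0363597 ,  1.59997859,  0.02116608,
        1.02110618, -0.11276716]), 'qd': array([ 0.00216104, -0.00244949, -0.00060778, -0.00175603,  0.00084415,
       -0.0003525 , -0.00090224]), 'joint_efforts': array([ 1.17369760e-03, -9.27090883e+01,  1.98115222e+00, -3.69947255e+01,
        1.80612324e-02,  8.04042531e-03,  2.40219629e-05]), 'position': array([0.22751863, 0.58176339, 0.23072971]), 'tool_rot': array([-3.14046007e+00,  3.55915912e-05,  2.76884090e+00]), 'force': array([ 0.22724643, -0.72450672, -0.22893821]), 'moment': array([-0.01249905,  0.02096672, -0.02343385]), 'grip_width': 0.08532743951223838}
scene [[377.19429239   0.         257.42893348]
 [  0.         377.19429239 187.73455996]
 [  0.           0.           1.        ]] [[ 0.58746343 -0.55256021  0.59123932 -0.16892131]
 [-0.80923333 -0.40590381  0.42471581 -0.5664014 ]
 [ 0.00530524 -0.72795557 -0.68560378  0.93852555]
 [ 0.          0.          0.          1.        ]]
top [[464.94676327   0.         255.54275575]
 [  0.         464.94676327 189.07637903]
 [  0.           0.           1.        ]] [[ 1.67162439e-02 -9.88479412e-01  1.50429451e-01  3.55072871e-01]
 [-9.99859774e-01 -1.63756008e-02  3.50300820e-03 -6.69725979e-02]
 [-9.99278852e-04 -1.50466914e-01 -9.88614540e-01  1.51164532e+00]
 [ 0.00000000e+00  0.00000000e+00  0.00000000e+00  1.00000000e+00]]
```

View pics/s0b.png

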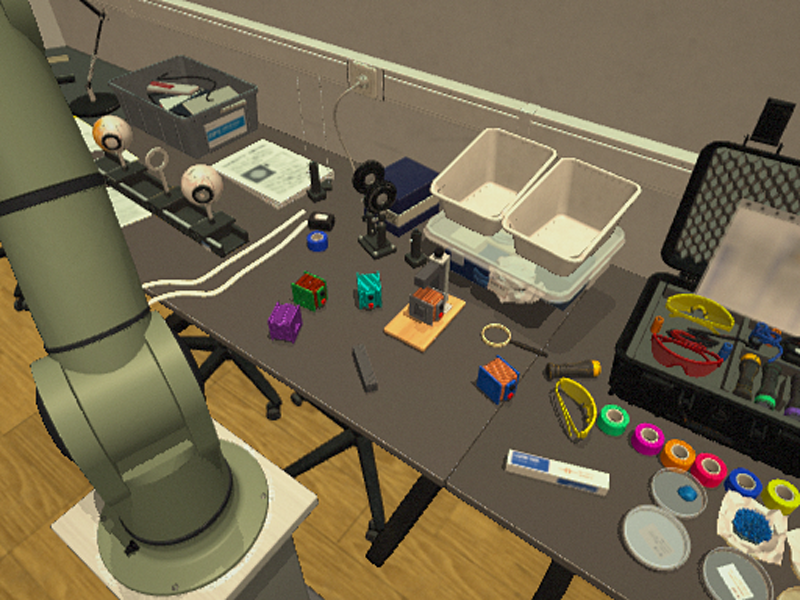

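View pics/t0b.png

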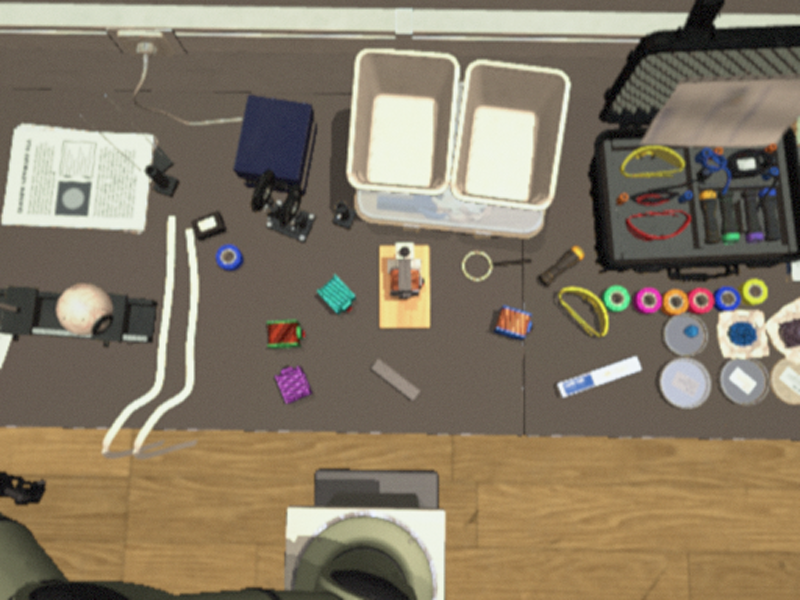

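The scene view shows the possible blue coils. Pixels are from the 800-wide top view:
- Blue flanges with copper wire at (513,322). This matches the description, and the red socket on its right side shows in the scene view.
- Green coil at (283,333).
- Purple look-alike at (293,384).
- Turquoise look-alike at (336,294).
- Blue tape at (229,257).

The core is at (404,280). I choose (513,322) and will check it in a close crop.

```bash
cat > h.py <<'E'
import numpy as np, cv2
from workcell import bot, vision
def ray(n,u,v,z,m=None):
    "pixel -> world point on plane height z"
    m=m or vision.camera_model(n); K,T=m["mtx"],m["T"]
    d=T[:3,:3]@np.linalg.solve(K,[u,v,1.]); o=T[:3,3]
    return o+d*(z-o[2])/d[2]
def proj(n,p,m=None):
    m=m or vision.camera_model(n); T=np.linalg.inv(m["T"])
    c=m["mtx"]@(T[:3,:3]@np.asarray(p)+T[:3,3]); return c[:2]/c[2]
E
python3 - <<'E'
from h import *
t=cv2.imread("pics/top0.png"); s=cv2.imread("pics/scene0.png")
def crop(im,u,v,w,h,k): return cv2.resize(im[v-h//2:v+h//2,u-w//2:u+w//2],None,fx=k,fy=k,interpolation=cv2.INTER_CUBIC)
A=crop(t,328,206,50,50,8);B=crop(t,258,183,50,50,8) 
C=crop(s,318,242,50,36,8);D=crop(s,272,198,50,36,8)
cv2.imwrite("pics/c1.png",cv2.resize(np.vstack([np.hstack([A,B])[:300],np.hstack([C,D])]),(800,588)))
# full-res top coil box: core's board corners and coil mask
hsv=cv2.cvtColor(t,cv2.COLOR_BGR2HSV)
roi=np.zeros(t.shape[:2],np.uint8); roi[190:224,312:346]=1
m=((hsv[...,1]>90)*roi).astype(np.uint8)
c=max(cv2.findContours(m,0,2)[0],key=cv2.contourArea); r=cv2.minAreaRect(c); print("coil",r,[ray("top",*p,.06).round(3) for p in cv2.boxPoints(r)],ray("top",*r[0],.06))
roi[:]=0; roi[150:215,238:280]=1
m=cv2.inRange(hsv,(10,100,140),(28,255,255))*roi
c=max(cv2.findContours(m,0,2)[0],key=cv2.contourArea); r=cv2.minAreaRect(c); print("board",r,[ray("top",*p,.012).round(3) for p in cv2.boxPoints(r)],ray("top",*r[0],.012))
E
```

```text
coil ((328.8292236328125, 205.44662475585938), (22.132007598876953, 11.930999755859375), 17.354022979736328) [array([ 0.52 , -0.254,  0.06 ]), array([ 0.556, -0.265,  0.06 ]), array([ 0.536, -0.332,  0.06 ]), array([ 0.5 , -0.32,  0.06])] [ 0.52777015 -0.29284502  0.06      ]
board ((258.5, 183.0), (52.0, 33.0), 90.0) [array([ 0.689, -0.015,  0.012]), array([ 0.691, -0.124,  0.012]), array([ 0.519, -0.126,  0.012]), array([ 0.517, -0.019,  0.012])] [ 0.60351173 -0.07098898  0.012     ]
```

View pics/c1.png

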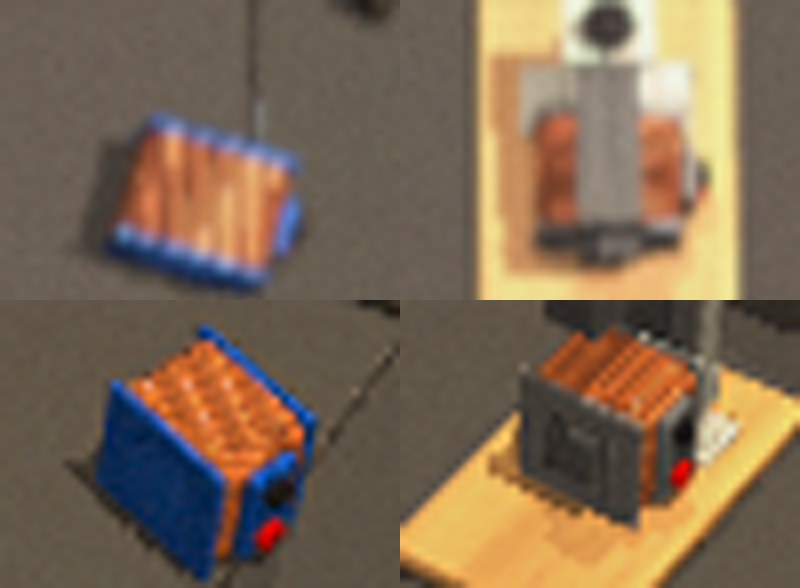

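The crop confirms it: blue flanges, copper wire, red and black sockets on the robot's right side. The coil is at about (0.53,-0.29) with yaw about -17°. The core origin is at about (0.604,-0.071) with yaw about 1°. Both fit the given sizes, so I'll move closer.

```bash
cat >> h.py <<'E'
from scipy.spatial.transform import Rotation as Ro
def pose():
    s=bot.observe(); return np.array(s["position"]),Ro.from_euler("xyz",s["tool_rot"]),s
def go(p,yvec,zvec):
    "print slide (cm) and turn (deg) to a pose with tool y and z axes given"
    p0,R0,s=pose(); z=np.array(zvec,float); z/=np.linalg.norm(z); y=np.array(yvec,float); y-=z*(y@z); y/=np.linalg.norm(y)
    best=min(([(R0.inv()*Ro.from_matrix(np.c_[np.cross(k*y,z),k*y,z])).as_rotvec(degrees=True),k] for k in(1,-1)),key=lambda a:np.linalg.norm(a[0]))
    print("slide",(R0.inv().apply(np.array(p)-p0)*100).round(2).tolist(),"turn",best[0].round(1).tolist(),"k",best[1],"| alt turn norm q",np.round(s["qpos"],2).tolist())
E
python3 - <<'E'
from h import *
p,R,s=pose(); T=vision.camera_model("wrist")["T"]
print("cam in tool", R.inv().apply(T[:3,3]-p).round(3), (R.inv().as_matrix()@T[:3,:3]).round(2), vision.camera_model("wrist")["mtx"][0,0])
yv=[.955,-.3,0]
go([.45,.15,.28],yv,[0,0,-1]); go([.5,-.25,.27],yv,[0,0,-1])
E
```

```text
cam in tool [ 0.073 -0.    -0.142] [[ 0.   -0.96 -0.29]
 [ 1.   -0.    0.  ]
 [-0.   -0.29  0.96]] 310.28018181945754
slide [-36.44, -32.12, -4.89] turn [-0.0, 0.0, 86.1] k 1 | alt turn norm q [-1.27, 0.52, -0.04, 1.6, 0.02, 1.02, -0.11]
slide [-55.67, -67.55, -3.85] turn [-0.0, 0.0, 86.1] k 1 | alt turn norm q [-1.27, 0.52, -0.04, 1.6, 0.02, 1.02, -0.11]
```

Request:
arm_command --gripper '[8.5,8.5,8.5,8.5,8.5]' --slide '[[-7,-4,-5],[-13,-8,-5],[-19,-12,-5],[-24,-17,-5],[-29,-22,-5]]' --turn '[[0,0,10],[0,0,20],[0,0,30],[0,0,40],[0,0,50]]'

```text
clock: 0.72
position: [0.3908, 0.3267, 0.2806]
tool_rot: [3.142, -0.0, 1.89]
force: [2.1, 1.2, -0.7]
grip_width: 0.0848
```

```bash
python3 - <<'E'
from h import *
p,R,s=pose(); print(p,s["tool_rot"],s["clock"])
go([.48,-.2,.28],[.955,-.3,0],[0,0,-1])
E
```

```text
[0.39081505 0.326711   0.28064047] [ 3.14156173e+00 -4.53649064e-05  1.89018214e+00] 0.725
slide [-52.81, -8.07, 0.06] turn [0.0, -0.0, 35.7] k 1 | alt turn norm q [-1.0, 0.29, 0.24, 1.85, -0.08, 1.01, -0.41]
```

Request:
arm_command --gripper '[8.5,8.5,8.5,8.5,8.5]' --slide '[[-6,0,0],[-12,0,0],[-18,-1,0],[-24,-2,0],[-30,-3,0]]' --turn '[[0,0,7],[0,0,14],[0,0,21],[0,0,28],[0,0,36]]'

```text
clock: 1.35
position: [0.4574, 0.033, 0.2807]
tool_rot: [3.142, -0.0, 1.264]
force: [1.6, 0.2, -0.5]
grip_width: 0.0847
```

```bash
python3 - <<'E'
from h import *
p,R,s=pose(); print(p,s["tool_rot"],s["clock"])
go([.49,-.35,.30],[.955,-.3,0],[0,0,-1])
E
```

```text
[0.45742258 0.03295726 0.28069928] [ 3.14151226e+00 -3.11463588e-04  1.26376220e+00] 1.35
slide [-35.52, 14.68, -1.94] turn [0.0, -0.0, -0.2] k 1 | alt turn norm q [-0.63, 0.21, 0.51, 1.98, -0.12, 0.98, -0.37]
```

Request:
arm_command --gripper '[8.5,8.5,8.5,8.5,8.5]' --slide '[[-5,3,0],[-10,7,0],[-16,11,0],[-21,15,0],[-23.4,16.6,0]]' --turn '[[0,0,0],[0,0,0],[0,0,0],[0,0,0],[0,0,0]]'

```text
clock: 1.98
position: [0.5463, -0.2408, 0.2802]
tool_rot: [-3.141, 0.001, 1.266]
force: [-0.2, 1.0, -0.0]
grip_width: 0.0853
```

```bash
python3 - <<'E'
from h import *
vision.grab_frame("wrist")
p,R,s=pose(); m=vision.camera_model("wrist"); f=vision.grab_frame("wrist"); print(p,s["tool_rot"],s["clock"],s["qpos"].round(2))
np.savez("w1.npz",**m); cv2.imwrite("pics/w1.png",f); cv2.imwrite("pics/w1b.png",cv2.resize(f,(800,600),interpolation=cv2.INTER_CUBIC))
E
```

```text
[ 0.54633931 -0.24509875  0.28018298] [3.14127620e+00 3.04898319e-03 1.26327984e+00] 2.025 [-0.07  0.49  0.57  1.64 -0.29  1.1   0.27]
```

View pics/w1b.png

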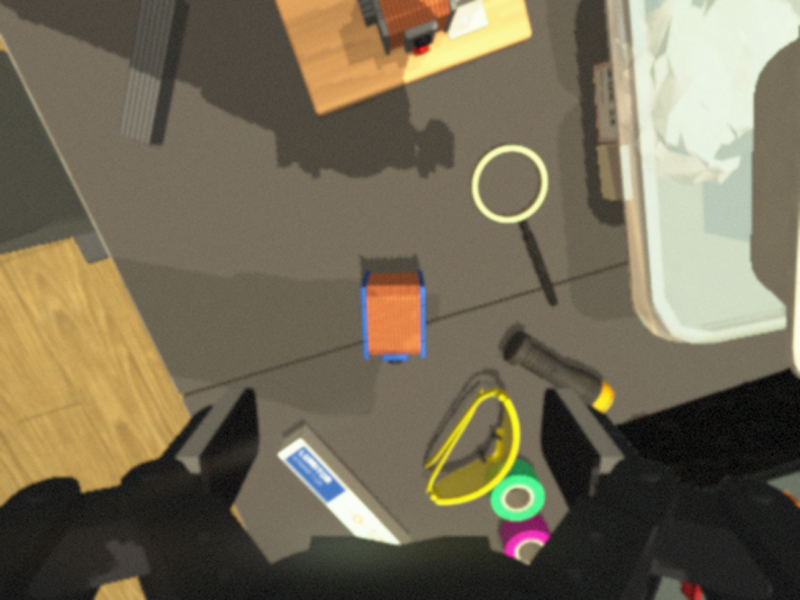

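The close view shows the blue coil with flanges at x 363–427 and y 272–357, and the terminals at the bottom (395,357), which is the robot's right. Its sides line up with the jaws. Next I measure the top face.

```bash
python3 - <<'E'
from h import *
f=cv2.imread("pics/w1.png"); m=dict(np.load("w1.npz")); h=cv2.cvtColor(f,cv2.COLOR_BGR2HSV)
b=cv2.inRange(h,(100,120,60),(130,255,255)); c=cv2.inRange(h,(0,120,60),(20,255,255))
for n,k in(("blue",b),("copper",c)):
    k[:160]=0;k[235:]=0;k[:,:225]=0;k[:,280:]=0
    for v in range(172,232,3):
        x=np.flatnonzero(k[v]); 
        print(n,v,x.min() if len(x) else None,x.max() if len(x) else None,end=" ; ")
    print()
for u,v in ((232,228),(273,228)): print(ray("w",u,v,.06,m))
E
```

```text
blue 172 None None ; blue 175 234 235 ; blue 178 233 269 ; blue 181 233 270 ; blue 184 231 271 ; blue 187 231 271 ; blue 190 231 271 ; blue 193 231 271 ; blue 196 232 271 ; blue 199 232 271 ; blue 202 232 271 ; blue 205 232 271 ; blue 208 232 271 ; blue 211 232 271 ; blue 214 232 271 ; blue 217 232 271 ; blue 220 232 271 ; blue 223 233 271 ; blue 226 233 271 ; blue 229 245 260 ; 
copper 172 None None ; copper 175 238 266 ; copper 178 237 266 ; copper 181 236 267 ; copper 184 235 267 ; copper 187 235 267 ; copper 190 235 267 ; copper 193 235 267 ; copper 196 235 267 ; copper 199 236 267 ; copper 202 236 267 ; copper 205 236 267 ; copper 208 236 267 ; copper 211 236 267 ; copper 214 236 267 ; copper 217 236 267 ; copper 220 236 267 ; copper 223 237 267 ; copper 226 237 266 ; copper 229 None None ; 
[ 0.49403734 -0.31125086  0.06      ]
[ 0.54328183 -0.32689129  0.06      ]
```

```bash
python3 - <<'E'
from h import *
m=dict(np.load("w1.npz"))
P=[ray("w",u,v,.06,m) for u,v in((231,185),(272,185),(232.8,228),(272,228))]
for p in P: print(p.round(4))
C=np.mean(P,0); print("C",C.round(4),"len",np.linalg.norm(P[1]-P[0]),np.linalg.norm(P[3]-P[2]),"wid",np.linalg.norm(P[0]-P[2]),np.linalg.norm(P[1]-P[3]))
d=(P[0]+P[1]-P[2]-P[3]); print("yaw y-axis",np.degrees(np.arctan2(-d[0],d[1])), "yaw x", np.degrees(np.arctan2(*((P[1]+P[3]-P[0]-P[2])[[1,0]]))))
for t in("scene","top"): print(t,proj(t,[C[0],C[1],.06]))
E
```

```text
[ 0.511  -0.2578  0.06  ]
[ 0.5582 -0.2728  0.06  ]
[ 0.495  -0.3116  0.06  ]
[ 0.5421 -0.3265  0.06  ]
C [ 0.5266 -0.2922  0.06  ] len 0.04952812854871979 0.04940019340109584 wid 0.056047372572728224 0.05604860423536512
yaw y-axis -16.66084117540989 yaw x -17.61830435448282
scene [318.18539697 235.77531268]
top [328.62176236 205.8216635 ]
```

The coil centre is about (0.527,-0.291) with yaw -17.2°, and the length, width and both overview cameras agree. Plan:
1. Pinch a flange corner with the tool leaning 45° to one side.
2. Roll the coil 90° so that the tool leans 45° the other way, and set it down with the terminals up.
3. Regrasp it from straight above.

```bash
cat >> h.py <<'E'
C=np.array([.527,-.291,.03]); cx=np.array([.9553,-.2957,0]); cy=np.array([.2957,.9553,0]); ez=np.array([0,0,1.])
E
python3 - <<'E'
from h import *
z=cy-ez
go(C+.13*(ez-cy)*.707,cx,z); go(C+.009*(ez-cy)*.707,cx,z)
E
```

```text
slide [-14.34, -0.25, 15.85] turn [0.1, 45.1, -0.4] k 1 | alt turn norm q [-0.07, 0.49, 0.57, 1.64, -0.29, 1.1, 0.27]
slide [-5.77, -0.31, 24.38] turn [0.1, 45.1, -0.4] k 1 | alt turn norm q [-0.07, 0.49, 0.57, 1.64, -0.29, 1.1, 0.27]
```

Request:
arm_command --gripper '[8.5,8.5,8.5,8.5,8.5]' --slide '[[-3,0,2],[-6,0,4],[-9,0,6],[-12,-0.2,8],[-14.3,-0.2,10]]' --turn '[[0,9,0],[0,18,0],[0,27,0],[0,36,0],[0,45,0]]'

```text
clock: 2.7
position: [0.5011, -0.3751, 0.1807]
tool_rot: [3.139, -0.791, 1.269]
force: [2.2, 0.7, 0.6]
grip_width: 0.0854
```

Request:
arm_command --gripper '[8.5,8.5,8.5]' --slide '[[-2,0,2],[-4,0,4],[-4,0,4]]' --turn '[[0,0,0],[0,0,0],[0,0,0]]'

```text
clock: 3.08
position: [0.5021, -0.3717, 0.1227]
tool_rot: [-3.138, -0.787, 1.268]
force: [-0.6, 0.2, 0.6]
grip_width: 0.0853
```

```bash
python3 - <<'E'
from h import *
p,R,s=pose(); print(p,s["tool_rot"],s["clock"],R.as_matrix().round(3)); z=cy-ez
go(C+.13*(ez-cy)*.707,cx,z); go(C+.009*(ez-cy)*.707,cx,z)
m=vision.camera_model("wrist"); f=vision.grab_frame("wrist")
cv2.imwrite("pics/w2.png",f)
for q in (C-.025*cx-.03*cy+.03*ez,C+.025*cx-.03*cy+.03*ez): print(proj("",q,m).round(1))
E
```

```text
[ 0.50210894 -0.37168719  0.12272457] [-3.13849672 -0.78667146  1.26806413] 3.075 [[ 0.211  0.955  0.208]
 [ 0.674 -0.296  0.677]
 [ 0.708 -0.002 -0.706]]
slide [-0.59, -0.01, -0.47] turn [-0.1, -0.1, -0.1] k 1 | alt turn norm q [0.72, 0.95, 0.26, 1.4, -0.82, 1.46, 1.0]
slide [-0.6, 0.01, 11.63] turn [-0.1, -0.1, -0.1] k 1 | alt turn norm q [0.72, 0.95, 0.26, 1.4, -0.82, 1.46, 1.0]
[223.5 209.9]
[288.5 209.8]
```

View pics/w2.png

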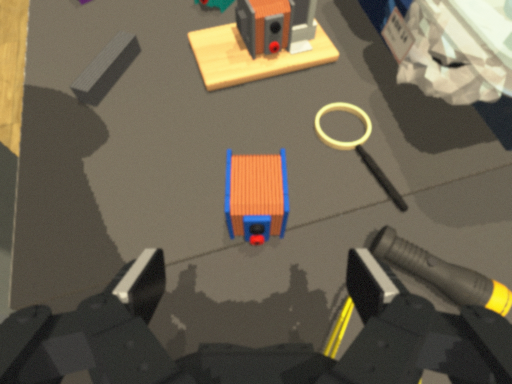

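The corner sits at row about 212, columns 225–288, as predicted. The jaws straddle it, so I go in and grip.

Request:
arm_command --gripper '[8.5,8.5,8.5,8.5]' --slide '[[-0.6,0,4],[-0.6,0,8],[-0.6,0,11.6],[-0.6,0,11.6]]' --turn '[[0,0,0],[0,0,0],[0,0,0],[0,0,0]]'

```text
clock: 3.62
position: [0.5262, -0.2966, 0.0384]
tool_rot: [3.141, -0.787, 1.272]
force: [-0.4, -0.5, 0.6]
grip_width: 0.0852
```

Request:
arm_command --gripper '[4,4,4,4,4]' --slide '[[0,0,0],[0,0,0],[0,0,0],[0,0,0],[0,0,0]]' --turn '[[0,0,0],[0,0,0],[0,0,0],[0,0,0],[0,0,0]]' --force 60

```text
clock: 4.25
position: [0.5251, -0.3008, 0.0392]
tool_rot: [3.139, -0.785, 1.269]
force: [-2.5, -2.1, 7.9]
grip_width: 0.0492
```

Request:
arm_command --gripper '[4,4,4,4,4]' --slide '[[2,0,-2],[5,0,-5],[8,0,-8],[10,0,-10],[10,0,-10]]' --turn '[[0,0,0],[0,0,0],[0,0,0],[0,0,0],[0,0,0]]'

```text
clock: 4.88
position: [0.5252, -0.3006, 0.1811]
tool_rot: [3.137, -0.784, 1.27]
force: [0.7, 0.2, -3.5]
grip_width: 0.0486
```

```bash
python3 - <<'E'
from h import *
p,R,s=pose(); print(p,s["force"],s["grip_width"],s["qpos"].round(2)); f=vision.grab_frame("wrist"); g=vision.grab_frame("scene")
cv2.imwrite("pics/w3.png",np.hstack([cv2.resize(f,(400,300)),cv2.resize(g[100:300,180:440],(390,300))]))
z=-cy-ez; D=np.array([.47,-.31,.14]); go(D+.0135*(cy+ez)*.707,cx,z); D[2]=.032; go(D+.0135*(cy+ez)*.707,cx,z)
E
```

```text
[ 0.52517322 -0.30057232  0.18108296] [ 0.65521     0.19926605 -3.46875769] 0.04859370965980295 [ 0.62  0.81  0.25  1.52 -0.85  1.42  0.93]
slide [-3.22, -4.9, 0.87] turn [-0.0, -90.0, -0.2] k 1 | alt turn norm q [0.62, 0.81, 0.24, 1.52, -0.85, 1.41, 0.93]
slide [-10.86, -4.89, 8.51] turn [-0.0, -90.0, -0.2] k 1 | alt turn norm q [0.62, 0.81, 0.24, 1.52, -0.85, 1.41, 0.93]
```

View pics/w3.png

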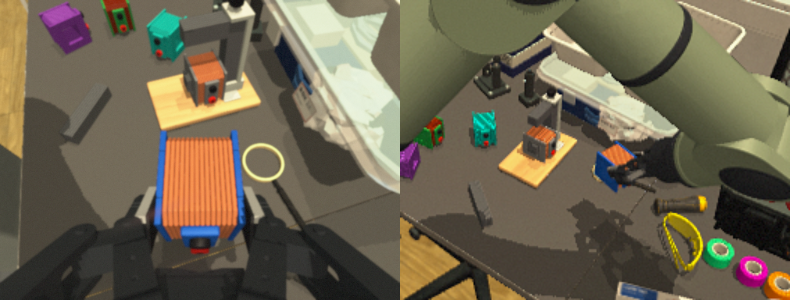

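The coil is held cleanly at its corner (4.9 cm opening). Now I roll it 90° while moving toward the robot.

Request:
arm_command --gripper '[4,4,4,4,4]' --slide '[[0,-2,0],[0,-4,0],[-1,-5,0],[-1,-5,0],[-1,-5,0]]' --turn '[[0,-9,0],[0,-18,0],[0,-27,0],[0,-36,0],[0,-45,0]]'

```text
clock: 5.6
position: [0.4745, -0.2915, 0.1715]
tool_rot: [-3.141, 0.005, 1.268]
force: [-0.3, -0.9, -3.9]
grip_width: 0.0488
```

Request:
arm_command --gripper '[4,4,4,4,4]' --slide '[[0,0,0],[0,0,0],[0,0,0],[0,0,0],[0,0,0]]' --turn '[[0,-9,0],[0,-18,0],[0,-27,0],[0,-36,0],[0,-45,0]]'

```text
clock: 6.22
position: [0.4752, -0.2908, 0.1718]
tool_rot: [-3.141, 0.791, 1.27]
force: [0.1, -0.4, -4.5]
grip_width: 0.049
```

```bash
python3 - <<'E'
from h import *
p,R,s=pose(); print(p,s["force"],s["grip_width"],s["qpos"].round(2),R.as_matrix().round(2)); g=vision.grab_frame("scene");f=vision.grab_frame("wrist");
cv2.imwrite("pics/w4.png",np.hstack([cv2.resize(f,(400,300)),cv2.resize(g[100:300,180:440],(390,300))]))
z=-cy-ez; D=np.array([.47,-.31,.032]); go(D+.0135*(cy+ez)*.707,cx,z)
E
```

```text
[ 0.47515426 -0.29080724  0.17180472] [ 0.10621514 -0.37658132 -4.45386604] 0.04900817064945901 [-0.63  0.95  1.04  1.95  0.02  0.68 -0.12] [[ 0.21  0.95 -0.21]
 [ 0.67 -0.3  -0.68]
 [-0.71 -0.   -0.7 ]]
slide [8.19, 0.19, 9.8] turn [-0.1, 0.5, 0.5] k 1 | alt turn norm q [-0.63, 0.96, 1.03, 1.95, 0.01, 0.68, -0.12]
```

View pics/w4.png

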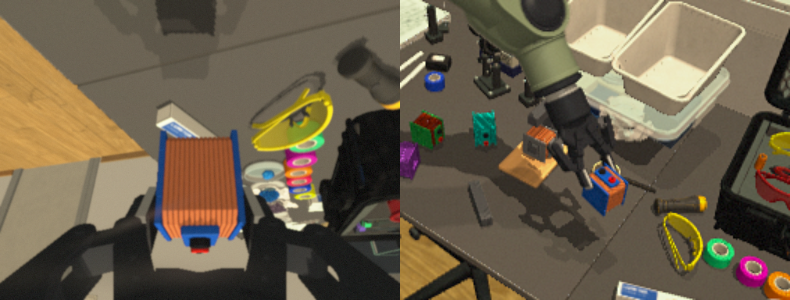

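The roll worked: the coil is rigid in the grip with its terminals on top. Next I set it down.

Request:
arm_command --gripper '[4,4,4,4,4]' --slide '[[2,-1.7,2],[4.5,-1.7,4.5],[7,-1.7,7],[8.7,-1.7,8.7],[8.7,-1.7,8.7]]' --turn '[[0,0,0],[0,0,0],[0,0,0],[0,0,0],[0,0,0]]'

```text
clock: 6.95
position: [0.4577, -0.2869, 0.0482]
tool_rot: [-3.138, 0.784, 1.269]
force: [-0.2, 0.2, -2.1]
grip_width: 0.0486
```

Request:
arm_command --gripper '[4,4,4,4]' --slide '[[0.3,0,0.3],[0.5,0,0.5],[0.5,0,0.5],[0.5,0,0.5]]' --turn '[[0,0,0],[0,0,0],[0,0,0],[0,0,0]]'

```text
clock: 7.45
position: [0.4588, -0.2864, 0.0423]
tool_rot: [3.141, 0.785, 1.268]
force: [0.3, -0.3, -2.5]
grip_width: 0.0492
```

Request:
arm_command --gripper '[4,4,4,4]' --slide '[[0.1,0,0.1],[0.2,0,0.2],[0.25,0,0.25],[0.25,0,0.25]]' --turn '[[0,0,0],[0,0,0],[0,0,0],[0,0,0]]'

```text
clock: 7.95
position: [0.4587, -0.2865, 0.0391]
tool_rot: [3.141, 0.786, 1.267]
force: [-2.1, 8.0, 11.5]
grip_width: 0.0487
```

Contact with the table. I release it, back off along the tool axis and return upright.

Request:
arm_command --gripper '[8.5,8.5,8.5,8.5]' --slide '[[0,0,0],[0,0,0],[0,0,0],[0,0,0]]' --turn '[[0,0,0],[0,0,0],[0,0,0],[0,0,0]]'

```text
clock: 8.45
position: [0.4587, -0.2865, 0.0385]
tool_rot: [-3.142, 0.785, 1.268]
force: [0.3, -0.1, -0.4]
grip_width: 0.0851
```

Request:
arm_command --gripper '[8.5,8.5,8.5,8.5,8.5]' --slide '[[0,0,-4],[0,0,-9],[0,0,-12],[-4,0,-16],[-8,0,-20]]' --turn '[[0,0,0],[0,0,0],[0,8,0],[0,17,0],[0,26,0]]'

```text
clock: 9.07
position: [0.485, -0.2042, 0.2227]
tool_rot: [-3.139, 0.358, 1.269]
force: [1.7, -0.5, -0.8]
grip_width: 0.085
```

```bash
python3 - <<'E'
from h import *
p,R,s=pose(); print(p,s["force"],s["grip_width"],s["qpos"].round(2))
D=np.array([.456,-.296,.03]); go(D+.05*cy+.25*ez,cx,-ez)
E
```

```text
[ 0.48495311 -0.20421267  0.22270724] [ 1.66384007 -0.48007168 -0.77660238] 0.08496685922321716 [-0.56  0.57  0.91  1.92 -0.11  0.87  0.03]
slide [-6.34, -0.05, -3.75] turn [-0.2, 20.5, -0.1] k 1 | alt turn norm q [-0.56, 0.57, 0.91, 1.92, -0.11, 0.87, 0.03]
```

```bash
python3 - <<'E'
from h import *
D=np.array([.456,-.296,.03]); p,R,s=pose()
z=-ez; y=cy; M=Ro.from_matrix(np.c_[np.cross(y,z),y,z]); print(np.round(100*R.inv().apply(D-.05*cx+.25*ez-p),1),(R.inv()*M).as_rotvec(degrees=True).round(1))
M2=Ro.from_euler("xyz",[np.pi,0,s["tool_rot"][2]]); print((R.inv()*M2).as_rotvec(degrees=True).round(1),(M2.inv()*M).as_rotvec(degrees=True).round(1), (M2.inv().apply(D-.05*cx+.25*ez-p)*100).round(1))
E
```

```text
[-11.  -5.  -2.] [-16.2  16.  -89.1]
[-0.1 20.5 -0. ] [  0.    0.  -90.1] [-9.6 -5.  -5.7]
```

Request:
arm_command --gripper '[8.5,8.5,8.5]' --slide '[[-2,0,-1],[-4,0,-2],[-6.3,0,-3.7]]' --turn '[[0,7,0],[0,14,0],[0,20.5,0]]'

```text
clock: 9.45
position: [0.4707, -0.249, 0.2793]
tool_rot: [-3.141, -0.0, 1.266]
force: [0.7, 0.4, -1.0]
grip_width: 0.0852
```

Request:
arm_command --gripper '[8.5,8.5,8.5,8.5,8.5]' --slide '[[-1,-1,0],[-2,-2,0],[-3,-3,0],[-4,-4,0],[-5,-5,0]]' --turn '[[0,0,-9],[0,0,-18],[0,0,-27],[0,0,-36],[0,0,-45]]'

```text
clock: 10.07
position: [0.4077, -0.2816, 0.2785]
tool_rot: [-3.137, 0.001, 2.056]
force: [-0.3, -0.3, 0.3]
grip_width: 0.0846
```

Request:
arm_command --gripper '[8.5,8.5,8.5,8.5,8.5]' --slide '[[0,0,0],[0,0,0],[0,0,0],[0,0,0],[0,0,0]]' --turn '[[0,0,-9],[0,0,-18],[0,0,-27],[0,0,-36],[0,0,-45]]'

```text
clock: 10.7
position: [0.4081, -0.2814, 0.2785]
tool_rot: [-3.138, -0.003, 2.841]
force: [-0.4, -0.0, -0.5]
grip_width: 0.0853
```

```bash
python3 - <<'E'
from h import *
vision.grab_frame("wrist")
p,R,s=pose(); m=vision.camera_model("wrist"); f=vision.grab_frame("wrist"); print(p,s["tool_rot"],s["clock"],s["qpos"].round(2))
np.savez("w5.npz",**m); cv2.imwrite("pics/w5.png",f); cv2.imwrite("pics/w5b.png",cv2.resize(f,(800,600),interpolation=cv2.INTER_CUBIC))
D=np.array([.456,-.296,.03]); print(proj("",D+.03*ez,m))
E
```

```text
[ 0.40812151 -0.28135679  0.2785078 ] [-3.13752849e+00 -2.56368028e-03  2.84952923e+00] 10.75 [ 0.14  0.28  0.42  1.89 -0.13  1.    1.9 ]
[255.72611638 207.76915831]
```

View pics/w5b.png

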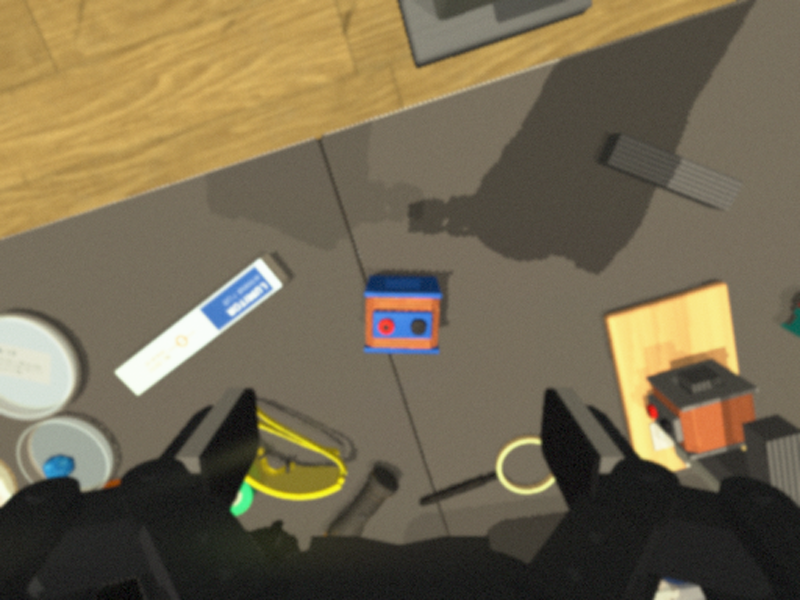

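The coil stands with its red and black terminals up at about (402,325), the flange lines level in the image. Next I measure it.

```bash
python3 - <<'E'
from h import *
f=cv2.imread("pics/w5.png"); m=dict(np.load("w5.npz")); h=cv2.cvtColor(f,cv2.COLOR_BGR2HSV)
b=cv2.inRange(h,(100,120,50),(130,255,255)); b[:165]=0;b[232:]=0;b[:,:222]=0;b[:,295:]=0
for v in range(172,231,2):
    x=np.flatnonzero(b[v]); print(v,(x.min(),x.max(),len(x)) if len(x) else None,end=" ")
print()
far=[np.flatnonzero(b[:,u]).max()+1 for u in range(236,280,6)]; print(far)
V=f[...,0].astype(int); print(V[170:232,240].tolist()); 
E
```

```text
172 None 174 None 176 (np.int64(242), np.int64(245), 3) 178 (np.int64(237), np.int64(278), 42) 180 (np.int64(236), np.int64(279), 44) 182 (np.int64(235), np.int64(279), 45) 184 (np.int64(235), np.int64(280), 46) 186 (np.int64(234), np.int64(281), 48) 188 (np.int64(233), np.int64(282), 50) 190 (np.int64(281), np.int64(282), 2) 192 None 194 None 196 None 198 None 200 (np.int64(240), np.int64(274), 35) 202 (np.int64(240), np.int64(275), 36) 204 (np.int64(240), np.int64(275), 28) 206 (np.int64(240), np.int64(275), 18) 208 (np.int64(239), np.int64(275), 16) 210 (np.int64(239), np.int64(275), 17) 212 (np.int64(239), np.int64(275), 20) 214 (np.int64(240), np.int64(274), 28) 216 None 218 None 220 None 222 (np.int64(234), np.int64(235), 2) 224 (np.int64(234), np.int64(280), 47) 226 None 228 None 230 None 
[np.int64(225), np.int64(226), np.int64(226), np.int64(226), np.int64(226), np.int64(226), np.int64(226), np.int64(226)]
[91, 88, 85, 79, 70, 71, 76, 84, 89, 88, 84, 86, 85, 89, 91, 99, 132, 181, 217, 199, 144, 93, 76, 76, 74, 73, 77, 74, 103, 153, 201, 223, 226, 226, 225, 225, 221, 220, 220, 222, 220, 222, 222, 222, 217, 193, 145, 100, 81, 80, 82, 104, 160, 207, 211, 170, 122, 99, 92, 91, 94, 91]
```

```bash
python3 - <<'E'
from h import *
m=dict(np.load("w5.npz"))
P=[ray("w",u,v,.06,m) for u,v in((233,186.3),(283,186.3),(234,225.8),(281,226.3))]
print(np.round(P,4)); D=np.mean(P,0); D[2]=.03
print("D",D.round(4),"w",np.linalg.norm(P[1]-P[0]),np.linalg.norm(P[3]-P[2]),"l",np.linalg.norm((P[0]+P[1]-P[2]-P[3])/2))
d=P[1]+P[3]-P[0]-P[2]; print("yaw",np.degrees(np.arctan2(-d[0],d[1])))
y=np.array([d[0],d[1],0]);go(D-.0*ez,y,-ez)
E
```

```text
[[ 0.422  -0.3144  0.06  ]
 [ 0.4393 -0.2567  0.06  ]
 [ 0.471  -0.3289  0.06  ]
 [ 0.4885 -0.2727  0.06  ]]
D [ 0.4552 -0.2932  0.03  ] w 0.060188864782775235 0.05880013819568402 l 0.05143066226426119
yaw -16.988549434009208
slide [-4.9, 0.38, 24.84] turn [-0.2, -0.1, -0.4] k 1 | alt turn norm q [0.14, 0.28, 0.42, 1.89, -0.13, 1.0, 1.89]
```

Request:
arm_command --gripper '[8.5,8.5,8.5,8.5,8.5]' --slide '[[-3,0.4,6],[-4.9,0.4,12],[-4.9,0.4,17],[-4.9,0.4,22],[-4.9,0.4,26]]' --turn '[[0,0,-0.4],[0,0,-0.4],[0,0,-0.4],[0,0,-0.4],[0,0,-0.4]]'

```text
clock: 11.42
position: [0.4548, -0.293, 0.0164]
tool_rot: [-3.137, -0.004, 2.839]
force: [1.3, -0.7, 0.5]
grip_width: 0.0852
```

Request:
arm_command --gripper '[8.5,5,5,5,5]' --slide '[[0,0,0],[0,0,0],[0,0,0],[0,0,0],[0,0,0]]' --turn '[[0,0,0],[0,0,0],[0,0,0],[0,0,0],[0,0,0]]' --force 40

```text
clock: 12.05
position: [0.4564, -0.2937, 0.0203]
tool_rot: [-3.137, 0.001, 2.843]
force: [-2.1, -1.4, 10.8]
grip_width: 0.0594
```

```bash
python3 - <<'E'
from h import *
p,R,s=pose(); print(p,s["tool_rot"],s["force"],s["grip_width"],s["qpos"].round(2))
E
```

```text
[ 0.45639571 -0.29371674  0.02031655] [-3.13696006e+00  5.40192287e-04  2.84266099e+00] [-2.07348205 -1.39304637 10.78601734] 0.05943831882976318 [ 0.29  0.73  0.24  1.96 -0.34  0.48  2.05]
```

Request:
arm_command --gripper '[5,5,5,5,5]' --slide '[[0,0,-3],[0,0,-8],[0,0,-14],[0,0,-19],[0,0,-23]]' --turn '[[0,0,0],[0,0,0],[0,0,-6],[0,0,-12],[0,0,-18]]'

```text
clock: 12.68
position: [0.4563, -0.2923, 0.2519]
tool_rot: [-3.137, -0.001, -3.123]
force: [1.2, 0.0, -3.8]
grip_width: 0.0595
```

```bash
python3 - <<'E'
from h import *
p,R,s=pose(); print(p,s["tool_rot"],s["force"],s["grip_width"]); a=np.radians(1.)
go([.52,-.24,.25],[-np.sin(a),np.cos(a),0],-ez)
E
```

```text
[ 0.45628524 -0.29232565  0.25185835] [-3.13720905e+00 -7.86523980e-04 -3.12272631e+00] [ 1.18909377  0.02744462 -3.82747751] 0.059453294697847825
slide [-6.47, 5.11, 0.16] turn [-0.3, -0.0, 0.1] k 1 | alt turn norm q [0.21, 0.38, 0.33, 1.81, -0.14, 0.97, 2.19]
```

Request:
arm_command --gripper '[5,5,5,5]' --slide '[[-3,2.5,0],[-6.4,5,0],[-6.4,5,0],[-6.4,5,0]]' --turn '[[-0.3,0,0],[-0.3,0,0],[-0.3,0,0],[-0.3,0,0]]'

```text
clock: 13.18
position: [0.519, -0.2415, 0.2487]
tool_rot: [3.14, -0.003, -3.126]
force: [-0.1, -0.4, -2.5]
grip_width: 0.0593
```

```bash
python3 - <<'E'
from h import *
p,R,s=pose(); m=vision.camera_model("wrist"); f=vision.grab_frame("wrist"); print(p,s["tool_rot"],s["clock"],s["qpos"].round(2))
np.savez("w6.npz",**m); cv2.imwrite("pics/w6.png",f)
cv2.imwrite("pics/w6b.png",np.vstack([cv2.resize(f[150:384],(700,320)),cv2.resize(f[200:330,372:512],(700,650))[:280]]) if 0 else np.hstack([cv2.resize(f,(400,300)),cv2.resize(f[200:350,372:512],(400,428))[:300]]) )
for q in ([.5735,-.0715,.144],[.6335,-.0705,.144]): print(proj("",q,m))
E
```

```text
[ 0.51898089 -0.24154534  0.24869131] [ 3.13997321e+00 -3.08333475e-03 -3.12600806e+00] 13.175 [ 0.11  0.44  0.3   1.73 -0.15  1.    2.06]
[446.02650222 256.79446726]
[434.93492078 314.39864406]
```

View pics/w6b.png

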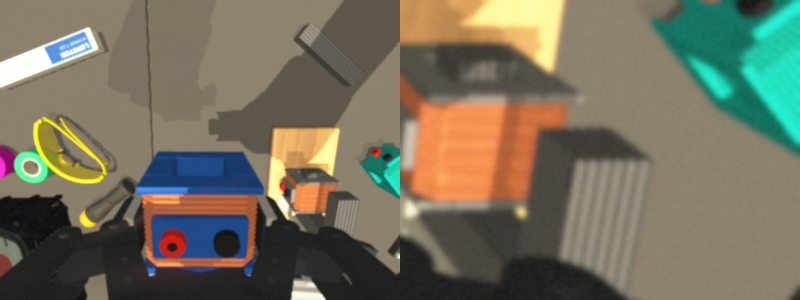

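The coil is held, and the limb's top tip edge shows at about (447,256), where (446,257) was predicted. I refine the limb line.

```bash
python3 - <<'E'
from h import *
m=dict(np.load("w6.npz")); f=cv2.imread("pics/w6.png"); g=cv2.GaussianBlur(f,(3,3),0).astype(int).sum(2)
print("row 238..262 at col 447",g[248:264,447].tolist())
L=[];Rr=[]
for v in range(260,296,5):
    r=g[v,418:474]; d=np.diff(r); print(v,r[::2].tolist())
for u,v in((433.3,256),(461.2,256),(429,290.4),(451.8,305)): print(ray("",u,v,.144,m).round(4))
E
```

```text
row 238..262 at col 447 [197, 185, 182, 181, 182, 181, 196, 244, 310, 363, 392, 402, 409, 415, 416, 417]
260 [269, 213, 211, 213, 213, 215, 201, 270, 404, 382, 413, 391, 398, 404, 385, 411, 377, 415, 382, 408, 390, 366, 377, 381, 379, 381, 381, 381]
265 [237, 214, 211, 209, 214, 210, 210, 340, 406, 383, 418, 381, 413, 384, 411, 394, 391, 401, 381, 409, 365, 375, 378, 379, 381, 379, 384, 384]
270 [215, 211, 210, 212, 212, 216, 267, 397, 388, 411, 401, 393, 407, 382, 414, 378, 414, 380, 406, 386, 368, 380, 379, 381, 379, 379, 377, 380]
275 [220, 213, 212, 212, 213, 224, 328, 409, 383, 416, 383, 415, 384, 402, 392, 390, 406, 383, 413, 368, 379, 379, 379, 379, 380, 378, 380, 379]
280 [216, 210, 212, 214, 214, 256, 388, 391, 397, 402, 393, 410, 386, 418, 380, 412, 380, 409, 393, 367, 380, 381, 380, 380, 377, 380, 382, 380]
285 [210, 210, 209, 212, 213, 307, 407, 379, 411, 380, 410, 388, 398, 398, 392, 407, 383, 413, 368, 372, 381, 382, 378, 380, 380, 379, 379, 380]
290 [126, 132, 141, 149, 180, 296, 350, 372, 399, 385, 411, 380, 414, 376, 412, 383, 404, 387, 364, 376, 379, 380, 381, 382, 379, 377, 379, 377]
295 [98, 100, 100, 104, 97, 96, 96, 105, 108, 142, 204, 302, 366, 388, 408, 384, 412, 366, 374, 379, 379, 379, 379, 380, 381, 381, 382, 380]
[ 0.5729 -0.0829  0.144 ]
[ 0.5725 -0.0582  0.144 ]
[ 0.6078 -0.0806  0.144 ]
[ 0.623  -0.0566  0.144 ]
```

```bash
python3 - <<'E'
from h import *
m=dict(np.load("w6.npz"))
P=[ray("",u,v,.144,m) for u,v in((432.6,260),(459.8,260),(428,285),(454,285))]; print(np.round(P,4))
a=(P[0]+P[1])/2;b=(P[2]+P[3])/2; print("yaw",np.degrees(np.arctan2(b[1]-a[1],b[0]-a[0])),"y at tip", a[1]-(a[0]-.573)*(b[1]-a[1])/(b[0]-a[0]), "tip x", ray("",447,255.8,.144,m))
E
```

```text
[[ 0.5768 -0.0828  0.144 ]
 [ 0.5765 -0.0586  0.144 ]
 [ 0.6021 -0.0825  0.144 ]
 [ 0.6018 -0.0588  0.144 ]]
yaw 0.19870760114136996 y at tip -0.07075544366200767 tip x [ 0.57251574 -0.07082374  0.144     ]
```

Limb tip is at (0.5725,-0.0708) with yaw about 0.5°. Both cameras agree within 1 mm. I move in front of the tip, first at height.

```bash
python3 - <<'E'
from h import *
a=np.radians(.6);y=[-np.sin(a),np.cos(a),0]
go([.515,-.071,.2487],y,-ez); go([.515,-.071,.1223],y,-ez)
E
```

```text
slide [0.12, 17.09, 0.02] turn [0.1, -0.2, 0.3] k 1 | alt turn norm q [0.11, 0.44, 0.3, 1.73, -0.15, 1.0, 2.06]
slide [0.08, 17.07, 12.66] turn [0.1, -0.2, 0.3] k 1 | alt turn norm q [0.11, 0.44, 0.3, 1.73, -0.15, 1.0, 2.06]
```

Request:
arm_command --gripper '[5,5,5,5,5]' --slide '[[0.1,4,0],[0.1,9,0],[0.1,13,0],[0.1,17.1,2],[0.1,17.1,6]]' --turn '[[0,0,0.3],[0,-0.2,0.3],[0,-0.2,0.3],[0,-0.2,0.3],[0,-0.2,0.3]]'

```text
clock: 13.85
position: [0.5162, -0.0679, 0.1892]
tool_rot: [3.138, 0.004, -3.128]
force: [1.1, 0.2, -2.5]
grip_width: 0.0592
```

Request:
arm_command --gripper '[5,5,5,5,5]' --slide '[[0,0,2],[0,0,4],[0,0,6.5],[0,0,6.5],[0,0,6.5]]' --turn '[[0,0,0],[0,0,0],[0,0,0],[0,0,0],[0,0,0]]'

```text
clock: 14.48
position: [0.5157, -0.0706, 0.1244]
tool_rot: [3.14, 0.001, -3.132]
force: [0.4, 0.1, -2.0]
grip_width: 0.0596
```

```bash
python3 - <<'E'
from h import *
p,R,s=pose(); f=vision.grab_frame("wrist"); g=vision.grab_frame("scene"); t=vision.grab_frame("top"); print(p,s["tool_rot"],s["force"],s["grip_width"])
cv2.imwrite("pics/s7.png",g);cv2.imwrite("pics/t7.png",t)
cv2.imwrite("pics/w7.png",np.hstack([cv2.resize(f,(400,300)),cv2.resize(g[150:240,210:330],(400,300),interpolation=cv2.INTER_CUBIC)]))
a=np.radians(.6);y=[-np.sin(a),np.cos(a),0]
go([.515,-.071,.1223],y,-ez); go([.6087,-.070,.1223],y,-ez)
E
```

```text
[ 0.51572758 -0.07063192  0.12439592] [ 3.13970454e+00  9.16109308e-04 -3.13170537e+00] [ 0.43145333  0.14703571 -2.02946011] 0.05956555526783016
slide [0.09, -0.08, 0.21] turn [0.1, 0.1, 0.0] k 1 | alt turn norm q [-0.14, 0.52, 0.22, 1.98, -0.18, 0.66, 1.77]
slide [-9.28, -0.08, 0.22] turn [0.1, 0.1, 0.0] k 1 | alt turn norm q [-0.14, 0.52, 0.22, 1.98, -0.18, 0.66, 1.77]
```

View pics/w7.png

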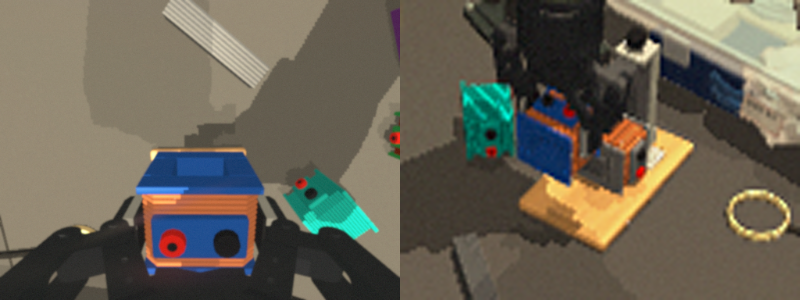

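```bash
python3 - <<'E'
from h import *
p,R,s=pose(); m=vision.camera_model("wrist"); f=vision.grab_frame("wrist"); h=cv2.cvtColor(f,cv2.COLOR_BGR2HSV)
b=cv2.inRange(h,(100,120,50),(130,255,255))
for dz in(.0067,.0097,.0127):
    c=p+[-.0012,0,dz]; print(dz,[proj("",c+q,m).round(1).tolist() for q in([-.025,-.03,.03],[-.025,.03,.03],[-.025,-.03,-.03],[-.025,.03,-.03])])
for v in range(184,262,4):
    x=np.flatnonzero(b[v]); print(v,(int(x.min()),int(x.max())) if len(x) else 0,end=" ")
print(f[184:256,250,0].tolist())
E
```

```text
0.0067 [[174.7, 235.0], [336.8, 236.4], [201.3, 190.5], [309.4, 191.6]]
0.0097 [[172.6, 238.4], [338.9, 239.9], [200.4, 192.1], [310.3, 193.1]]
0.0127 [[170.5, 242.0], [341.1, 243.5], [199.5, 193.6], [311.3, 194.7]]
184 0 188 0 192 0 196 (203, 310) 200 (200, 313) 204 (198, 316) 208 (195, 318) 212 (192, 320) 216 (189, 323) 220 (187, 325) 224 (184, 327) 228 (182, 330) 232 (180, 332) 236 (177, 334) 240 (174, 336) 244 (174, 336) 248 (176, 335) 252 0 256 0 260 0 [66, 68, 65, 65, 68, 70, 69, 75, 85, 92, 106, 108, 112, 113, 110, 110, 112, 126, 138, 148, 146, 144, 146, 146, 145, 144, 145, 145, 145, 146, 145, 146, 142, 145, 143, 144, 143, 144, 144, 144, 136, 120, 114, 109, 111, 111, 112, 112, 108, 111, 111, 112, 113, 115, 115, 128, 138, 145, 143, 146, 143, 145, 142, 137, 124, 97, 77, 73, 74, 69, 67, 66]
```

The coil in hand agrees with the estimate: centre about 9 mm above the TCP, lateral error under 0.5 mm. I start the insertion.

Request:
arm_command --gripper '[5,5,5,5,5]' --slide '[[0,-0.05,0.12],[-1.5,-0.05,0.12],[-3,-0.05,0.12],[-3.6,-0.05,0.12],[-4.2,-0.05,0.12]]' --turn '[[0,0.1,0],[0,0.1,0],[0,0.1,0],[0,0.1,0],[0,0.1,0]]'

```text
clock: 15.3
position: [0.5574, -0.0701, 0.1221]
tool_rot: [3.14, -0.002, -3.131]
force: [-0.2, 0.3, -2.2]
grip_width: 0.0597
```

Request:
arm_command --gripper '[5,5,5,5]' --slide '[[-0.5,0,0],[-1,0,0],[-1.5,0,0],[-1.5,0,0]]' --turn '[[0,0,0],[0,0,0],[0,0,0],[0,0,0]]'

```text
clock: 15.8
position: [0.5727, -0.0699, 0.1221]
tool_rot: [3.14, -0.002, -3.131]
force: [0.3, 0.1, -3.0]
grip_width: 0.0599
```

Engaged 24 mm with no contact force. I continue to home.

Request:
arm_command --gripper '[5,5,5,5,5]' --slide '[[-0.7,0,0],[-1.4,0,0],[-2.1,0,0],[-2.7,0,0],[-3.0,0,0]]' --turn '[[0,0,0],[0,0,0],[0,0,0],[0,0,0],[0,0,0]]'

```text
clock: 16.42
position: [0.6029, -0.0696, 0.122]
tool_rot: [3.14, -0.002, -3.131]
force: [-0.7, 0.1, -2.9]
grip_width: 0.0597
```

Request:
arm_command --gripper '[5,5,5,5,5]' --slide '[[-0.2,0,0],[-0.4,0,0],[-0.6,0,0],[-0.7,0,0],[-0.7,0,0]]' --turn '[[0,0,0],[0,0,0],[0,0,0],[0,0,0],[0,0,0]]'

```text
clock: 17.05
position: [0.6083, -0.0696, 0.1219]
tool_rot: [3.139, -0.004, -3.131]
force: [-7.7, 0.9, 1.2]
grip_width: 0.0596
```

Request:
arm_command --gripper '[5,5,5]' --slide '[[-0.1,0,0],[-0.2,0,0],[-0.2,0,0]]' --turn '[[0,0,0],[0,0,0],[0,0,0]]'

```text
clock: 17.42
position: [0.6084, -0.0696, 0.1215]
tool_rot: [3.139, -0.008, -3.131]
force: [-21.5, 0.9, 9.3]
grip_width: 0.0596
```

Request:
arm_command --gripper '[5,5,5]' --slide '[[0.1,0,0],[0.1,0,0.2],[0.1,0,0.2]]' --turn '[[0,0,0],[0,0,0],[0,0,0]]'

```text
clock: 17.8
position: [0.6083, -0.0697, 0.1195]
tool_rot: [3.139, -0.006, -3.131]
force: [-13.4, -0.4, 1.3]
grip_width: 0.0594
```

Hard stop at x=0.608 with 21 N, which is the predicted home position. I release and retreat straight up.

Request:
arm_command --gripper '[8.5,8.5,8.5,8.5,8.5]' --slide '[[0,0,0],[0,0,0],[0,0,0],[0,0,0],[0,0,0]]' --turn '[[0,0,0],[0,0,0],[0,0,0],[0,0,0],[0,0,0]]'

```text
clock: 18.42
position: [0.6106, -0.0695, 0.1201]
tool_rot: [3.14, -0.002, -3.131]
force: [0.2, 0.4, 0.5]
grip_width: 0.0849
```

Request:
arm_command --gripper '[8.5,8.5,8.5,8.5,8.5]' --slide '[[0,0,-2],[0,0,-5],[0,0,-9],[2,0,-13],[6,0,-16]]' --turn '[[0,0,0],[0,0,0],[0,0,0],[0,0,0],[0,0,0]]'

```text
clock: 19.05
position: [0.5508, -0.0705, 0.2815]
tool_rot: [3.14, -0.0, -3.131]
force: [0.0, -0.1, -0.0]
grip_width: 0.0845
```

Request:
arm_command --gripper '[8.5,8.5,8.5]' --slide '[[3,0,0],[6,0,0],[6,0,0]]' --turn '[[0,0,0],[0,0,0],[0,0,0]]'

```text
clock: 19.42
position: [0.4895, -0.0713, 0.2808]
tool_rot: [3.139, -0.001, -3.131]
force: [0.3, 1.0, 0.2]
grip_width: 0.0849
```

```bash
python3 - <<'E'
from h import *
vision.grab_frame("wrist"); p,R,s=pose(); m=vision.camera_model("wrist"); f=vision.grab_frame("wrist"); g=vision.grab_frame("scene"); t=vision.grab_frame("top"); print(p,s["tool_rot"],s["force"],s["clock"])
cv2.imwrite("pics/w8.png",f);cv2.imwrite("pics/t8.png",t);np.savez("w8.npz",**m)
cv2.imwrite("pics/v8.png",np.hstack([cv2.resize(f,(400,300)),cv2.resize(g[130:235,215:355],(400,300),interpolation=cv2.INTER_CUBIC)]))
for x in(.5825,.6325): print([proj("",[x,y,.159],m).round(1).tolist() for y in(-.1,-.04)])
E
```

```text
[ 0.49063803 -0.07111489  0.28080749] [ 3.13917061e+00 -6.89433457e-04 -3.13079473e+00] [0.81251016 1.6954834  0.71972206] 19.475
[[223.9, 280.3], [285.9, 280.8]]
[[224.8, 323.7], [283.9, 324.1]]
```

View pics/v8.png

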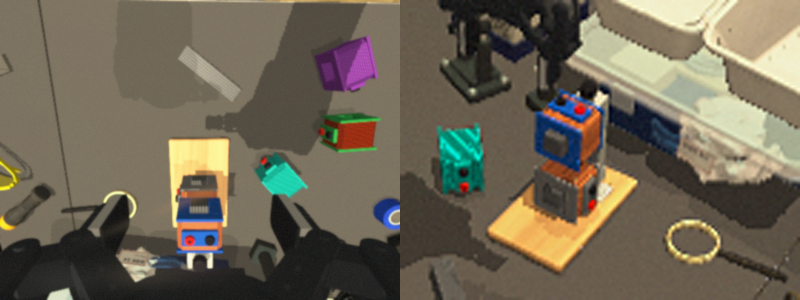

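The coil hangs on the limb with its terminals up and the limb tip showing through the bore. Now a numeric check of the near flange edge.

```bash
python3 - <<'E'
from h import *
f=cv2.imread("pics/w8.png"); m=dict(np.load("w8.npz")); h=cv2.cvtColor(f,cv2.COLOR_BGR2HSV)
b=cv2.inRange(h,(100,120,50),(130,255,255)); b[:245]=0;b[335:]=0;b[:,:215]=0;b[:,295:]=0
for v in range(250,335,4):
    x=np.flatnonzero(b[v]); print(v,(int(x.min()),int(x.max())) if len(x) else 0,end=" ")
print(f[262:330,232,0].tolist())
for v in(278,279,280,281,282,284): print(v,ray("",255,v,.159,m).round(4))
t=vision.grab_frame("top"); t0=cv2.imread("pics/top0.png"); d=cv2.absdiff(t,t0).max(2)>60
k,_,st,ce=cv2.connectedComponentsWithStats(d.astype(np.uint8)); print([(ce[i].round().tolist(),int(st[i,4])) for i in range(1,k) if st[i,4]>25])
E
```

```text
250 0 254 (268, 278) 258 (266, 280) 262 (266, 280) 266 (235, 281) 270 (229, 282) 274 (228, 283) 278 (227, 283) 282 (226, 284) 286 0 290 0 294 0 298 (233, 277) 302 (233, 278) 306 (233, 278) 310 (233, 277) 314 0 318 (227, 284) 322 (226, 285) 326 0 330 0 334 0 [95, 93, 94, 95, 96, 93, 92, 93, 95, 91, 95, 97, 97, 93, 96, 94, 98, 109, 152, 198, 221, 207, 161, 109, 76, 77, 74, 74, 72, 77, 73, 81, 88, 103, 129, 156, 168, 169, 169, 169, 165, 164, 161, 162, 155, 155, 150, 151, 148, 146, 146, 136, 126, 101, 83, 78, 83, 103, 145, 197, 216, 194, 137, 81, 58, 55, 47, 48]
278 [ 0.5797 -0.07    0.159 ]
279 [ 0.5808 -0.0699  0.159 ]
280 [ 0.5819 -0.0699  0.159 ]
281 [ 0.583  -0.0699  0.159 ]
282 [ 0.5841 -0.0699  0.159 ]
284 [ 0.5863 -0.0699  0.159 ]
[([256.0, 194.0], 715), ([269.0, 171.0], 162), ([229.0, 181.0], 55), ([257.0, 184.0], 180), ([290.0, 191.0], 64), ([233.0, 201.0], 212), ([281.0, 208.0], 209), ([329.0, 207.0], 295), ([255.0, 250.0], 26), ([242.0, 288.0], 646), ([255.0, 301.0], 37), ([13.0, 313.0], 410), ([238.0, 317.0], 590), ([208.0, 343.0], 1460), ([52.0, 369.0], 2152), ([235.0, 354.0], 305), ([201.0, 355.0], 31), ([225.0, 370.0], 599), ([175.0, 381.0], 35)]
```

```bash
python3 -c "
from workcell import job_done; print(job_done())"
```

```text
the job is handed in; nothing more can be done
None
```

The blue coil is on the upper limb, pushed home with its terminal sockets on top, and released. I handed the job in after about 19.5 s on the robot's clock; it reports no verdict.

- **How it went:** I pinched the coil at a flange corner with the tool leaning 45°. I rolled it 90° and set it down terminals-up. Then I regrasped it from straight above and slid it onto the limb until it stopped hard against the back bar, at the predicted place (21 N push), and retreated straight up.
- **Coil position, last check:** the near flange edge is at x ≈ 0.582 m (0.5825 m predicted for home), the far edge is at the back bar, and the sideways error is under 1 mm. The pictures show the terminals on top.
- **Robot clear:** the gripper is open, well clear of the core, with about 2 N or less on the wrist.
- **Other things on the table:** comparing the overhead view with the start, the larger changes are at the coil's old place, around the core, and where the arm and its shadow fall. I did not measure each object separately.
- **Disagreement along the way:** two readings of how high the coil sat in the grip differed by about 2 mm. That was within the bore's clearance, and no check failed.

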